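# Put the whetstones back on their sloping piles by touch

## Task

Put the two loose whetstones back on the sloping rack: the long one squarely on top of the pile of long stones, the short one squarely on the pile of short stones, each lying flat on its pile with its lower end up to the stop pins or nearly so. How high the piles are is not known, so lower each stone gently until you feel it touch before letting go: never drop it or press it hard. Leave the other things on the bench where they are.

Things in the scene. Friction and masses are not known exactly. Their poses are not given: they have to be found in the camera images.
- rack: fixed wooden rack, 290 mm wide; its deck rises at 28 deg going away from the robot. Holds two piles side by side, 150 mm apart (long or short left: varies), each with two 10 mm steel stop pins, 108 mm tall, square to the deck, at its lower end. Origin on the bench, 30 mm under the deck, mid-width at the pins; x away from the robot
- long_bay: the long stones' place on the rack. Origin on the deck, midway between its two stop pins, at their uphill faces; x up the slope, y across, z square to the deck. A steady pile of long stones (150 x 50 mm, long side along x, lower ends at x = 0, centred on y = 0) stands here; its height above the deck differs each time, 25 to 80 mm, and is not given.
- short_bay: the short stones' place on the rack. Origin on the deck, midway between its two stop pins, at their uphill faces; x up the slope, y across, z square to the deck. A steady pile of short stones (95 x 50 mm, long side along x, lower ends at x = 0, centred on y = 0) stands here; its height above the deck differs each time, 25 to 80 mm, and is not given.
- long_centre (a point): centre (half-way up) of the loose long whetstone, a plain grey block 150 x 50 x 24 mm (its x, y, z axes), lying flat on the bench, about 0.41 kg (0.7 to 1.4 times that); x axis along its length
- short_centre (a point): centre (half-way up) of the loose short whetstone, a plain grey block 95 x 50 x 24 mm (its x, y, z axes), lying flat on the bench, about 0.26 kg (0.7 to 1.4 times that); x axis along its length
- long_stone: the same long whetstone; origin at the centre of its underside
- short_stone: the same short whetstone; origin at the centre of its underside
- dresser: bystander: small pale dressing stone, 45 x 30 x 25 mm; origin at its underside, stays where it is
- dish: bystander: white bowl, 90 mm wide, 35 mm tall; origin at its underside, stays where it is
- knife: bystander: stencil knife lying flat, dark wooden handle, 160 mm long, 12 mm high; origin at its underside, stays where it is
- brush: bystander: brush lying flat; origin at its underside, stays where it is
- jar: bystander: amber glass jar, 60 mm wide, 75 mm tall; origin at its underside, stays where it is
- strop: bystander: wooden strop block, 200 x 55 x 25 mm; origin at its underside, stays where it is

How it is judged:
By the outcome, as a careful person would: the job done as asked, in the order asked, and still so for the second after the job is handed in, with the robot touching nothing.
It also fails if it takes over 64 s, if anything falls off the work surface, if the arm or the gripper's body presses on something with over 40 N, if the wrist force passes 120 N, or if a joint passes its speed limit or range.

## Robot

A 6-joint arm with a two-finger parallel gripper is mounted at the origin on the work surface. World frame = base frame: x ahead of the robot, y to its left, z up, the work surface at z = 0. Lengths are in mm, angles in rad, forces in N, time in s.
With the tool pointing down it reaches from about 350 to 925 mm from the base axis. Payload 6.4 kg.
Tool frame: the origin (TCP) lies at the very end of the fingers, on their centre line; the grasp point (between the pads) lies 19 mm behind it; x points along the fingers, y is the direction in which the jaws open and shut, and the axes are right-handed (so a half turn about x gives the same grasp; the last joint's range is limited). The gripper opens to 94 mm and grips with 3 to 60 N. Pads are 16 mm wide; open, the fingers measure 119 mm over their backs; the gripper's body (75 mm by 177 mm) begins 78 mm behind the grasp point.
Start: joints at [-1.32, 0.245, 1.558, -0, 1.339, -0.174], TCP at [267.896, -592.238, 205.455] pointing down, gripper open.
Joint ranges: [-3.13, 3.13], [-1.02, 2.26], [0.13, 2.54], [-0.95, 4.09], [0.21, 2.88], [-2.74, 2.74]. Speed limits (rad/s): [2.57, 2.57, 3.14, 3.14, 3.14, 3.14].

## Interface

Orientations are given as a rotation vector (axis times angle).
In Python, from cell import manip gives the robot as it stands. The module is installed in compiled form; this text tells all that it offers.
- The arm moves only by the tool send_rows, never from a script. Its argument "targets" is a list of rows, each an object with "translation": the shift along the tool's x, y, z in m, a list of three; "yaw": the turn about the tool's x in degrees. In form: [{"translation": [tx, ty, tz], "yaw": yaw}, ...]. A call has 1 to 8 rows; each row is the pose to reach, as a shift and turn from the pose measured when the call began, along the tool's axes at that moment; what a row does not reach only later rows make up. A row lasts 1/10 s, in which the tool goes at most 50 mm and 8.59 degrees, less where a joint would pass 70% of its speed; a pose out of reach is approached as far as the arm can. A call with a gripper value outside its range is refused whole. "grip" is the closure, from -1 (fully open) to 1 (shut), so that 0 is half open, set as the call begins (left out, the last holds). The fingers move at their own pace and stop on an object; the grip force is fixed at half the most. Time passes only in rows, so rows that repeat a pose let the fingers close. It gives the time, the measured TCP pose, the force and the opening at its end, in the units of the state.
- manip.get_obs(): the state, without advancing time (a new reading comes with each control period).
- manip.grab_frame(name): name is "scene" or "top" or "wrist"; returns a dict with "img" (400x640x3 uint8, red, green, blue), "depth" (400x640 float32, mm along the optical axis (not along the pixel's ray), 0 where there is no reading), "fx", "fy", "cx", "cy" (pixels), "R" (3x3) and "t" (3): a world point X has camera coordinates R X + t. Camera axes: x right, y down, z forward; pixel columns grow to the right and rows downward; lengths in mm; the calibration is good to about 2 mm. A picture is of the moment at which its call begins.
- manip.finish_job(): hands the job in, once; it reports no verdict.
The state is a dict: "clock": time; "qpos": joint angles; "qd": joint speeds; "joint_torque": joint torques, N m; "eef_pos": TCP position; "ee_rot": TCP orientation; "wrist_force": force on the tool from outside, world axes, zero at the start; "moment": the same for the moment, N m; "grip_width": finger opening in mm.
Only numpy, scipy, OpenCV 4.12 (cv2) and the standard library are available. Lean on these libraries where they do the work, as an engineer would, in place of code of your own. Each camera call takes 0.05 s, during which the arm holds its last target. There are 200 camera calls.

## Working session

There is one attempt and no reset: what is moved stays moved. The work goes in short steps, Python scripts to look and compute and a tool call to move; the robot and the scene stay as the last step left them, time stands still between calls to the robot, and variables do not carry over. Pictures are saved under pics/ and viewed, about 8 in all and at most 12, crops included, and the job is handed in when it is done.

Besides the shell and the picture viewer there is one more tool, called after ">>>" by a JSON object that holds its "op" and its "data", one argument or row to a line. send_rows: Moves the arm, as the interface text tells. Its arguments: {"type":"object","properties":{"targets":{"type":"array"},"grip":{"type":"number"}},"required":["targets"]}

```bash
mkdir -p pics; python3 - <<'E'
from cell import manip
import cv2,numpy as np,pickle
o=manip.get_obs();print(o)
for n in("scene","top"):
    f=manip.grab_frame(n);pickle.dump(f,open(n+'.pkl','wb'));cv2.imwrite(f'pics/{n}0.png',f['img'][:,:,::-1])
    print(n,f['fx'],f['cx'],f['cy'],f['R'].tolist(),f['t'])
E
```

```text
{'clock': 0.0, 'qpos': array([-1.32011371e+00,  2.45782973e-01,  1.55898989e+00,  2.45557418e-05,
        1.33868438e+00, -1.74107028e-01]), 'qd': array([0.00090795, 0.00187569, 0.0003667 , 0.00027996, 0.00071146,
       0.0014057 ]), 'joint_torque': array([-2.05687560e-03, -4.15834880e+01, -3.14606774e+01,  6.83314819e-02,
        3.32346582e-02, -1.45760123e-04]), 'eef_pos': array([ 267.74332796, -591.65014566,  204.37821818]), 'ee_rot': array([ 1.9875716 ,  0.43051424, -1.98766818]), 'wrist_force': array([ 0.33917938, -1.03055954, -0.0906993 ]), 'moment': array([-0.03544219,  0.0535318 , -0.01894799]), 'grip_width': 94.06756806043371}
scene 440.0770493731358 318.90527331825217 206.1943434970052 [[0.36241620403431246, 0.9318645395568904, 0.016821859878864965], [0.6702247865945142, -0.24803358086055674, -0.6994841515001091], [-0.647652090622502, 0.26477881841626644, -0.714450101008033]] [-246.36867039 -316.48086553 1611.80768542]
top 465.7974794910276 317.94139661202564 193.17363117540788 [[0.02968417651148514, -0.9993731990836205, 0.019288821068305703], [-0.9976806393141997, -0.030805448860832148, -0.06069898070060515], [0.06125513531488415, -0.017442284077860436, -0.9979697265567241]] [  38.24159598  527.21676188 1287.03121606]
```

View pics/top0.png

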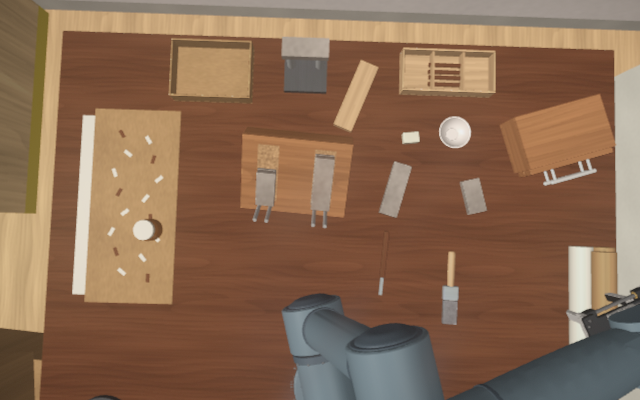

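View pics/scene0.png

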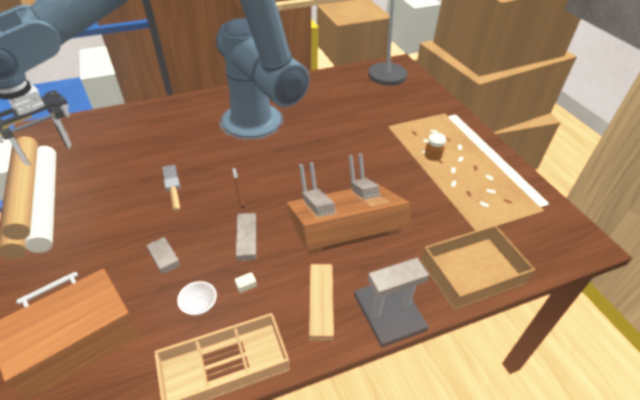

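Top view: rack at cols 240–352, rows 135–217, with pins at the near (bottom) end. The long pile is on the right at (323,182) and the short one on the left at (265,187). The loose long stone is at (396,190) and the loose short one at (473,197).

```bash
cat > h.py <<'E'
import numpy as np,cv2
from scipy.spatial.transform import Rotation as Ro
def cloud(f):
    d=f['depth'];v,u=np.mgrid[:400,:640]
    c=np.stack([(u-f['cx'])/f['fx']*d,(v-f['cy'])/f['fy']*d,d],-1)
    w=(c-f['t'])@np.array(f['R']); w[d<=0]=np.nan
    return w
def rect(pts):
    r=cv2.minAreaRect(pts[:,:2].astype(np.float32)); b=cv2.boxPoints(r)
    e=b[1]-b[0];g=b[2]-b[1]; l=e if np.hypot(*e)>np.hypot(*g) else g
    return np.round(r[0],1),np.round(r[1],1),round(np.degrees(np.arctan2(l[1],l[0]))%180,1)
E
python3 - <<'E'
import pickle;from h import *
f=pickle.load(open('top.pkl','rb'));w=cloud(f)
def roi(c0,c1,r0,r1): return w[r0:r1,c0:c1].reshape(-1,3)
for n,R in dict(long=(375,415,155,222),short=(455,492,172,220)).items():
    p=roi(*R);print(n,'bench z',np.nanmedian(p[p[:,2]<10][:,2]) if (p[:,2]<10).any() else None)
    q=p[(p[:,2]>13)&(p[:,2]<40)];print(rect(q),np.median(q[:,2]),len(q))
# rack
p=roi(235,356,130,235);q=p[p[:,2]>15];print('rack',rect(q))
for n,R in dict(deckmid=(284,304,145,205),longp=(318,328,162,202),shortp=(260,269,176,200)).items():
    p=roi(*R);A=np.c_[p[:,:2],np.ones(len(p))];k=np.linalg.lstsq(A,p[:,2],rcond=None)[0]
    r=p[:,2]-A@k;g=abs(r)<6;k=np.linalg.lstsq(A[g],p[g,2],rcond=None)[0]
    m=p[g].mean(0);print(n,m.round(1),'slope',np.degrees(np.arctan(np.hypot(*k[:2]))).round(1),'yaw',np.degrees(np.arctan2(k[1],k[0])).round(1),k.round(3),g.mean(),np.std(r[g]))
im=cv2.resize(f['img'][120:240,230:500,::-1],None,fx=2.9,fy=2.9,interpolation=cv2.INTER_CUBIC);cv2.imwrite('pics/c1.png',im)
E
```

```text
long bench z 0.24020364300377073
(array([ 542.6, -160. ]), array([ 50.7, 149.8]), np.float32(164.8)) 24.15928718902244 979
short bench z 0.027289716052790704
(array([ 530.9, -380.5]), array([95., 52.]), np.float32(15.0)) 23.607348313137475 639
rack (array([576.4, 119.7]), array([290.4, 280. ]), np.float32(86.2))
 ** On entry to DLASCL parameter number  4 had an illegal value
 ** On entry to DLASCL parameter number  4 had an illegal valueTraceback (most recent call last):
  File "<stdin>", line 10, in <module>
    x, resids, rank, s = _umath_linalg.lstsq(a, b, rcond,
                         ~~~~~~~~~~~~~~~~~~~^^^^^^^^^^^^^
                                             signature=signature)
                                             ^^^^^^^^^^^^^^^^^^^^
    raise LinAlgError("SVD did not converge in Linear Least Squares")
numpy.linalg.LinAlgError: SVD did not converge in Linear Least Squares
```

```bash
python3 - <<'E'
import pickle;from h import *
f=pickle.load(open('top.pkl','rb'));w=cloud(f)
def roi(c0,c1,r0,r1): 
    p=w[r0:r1,c0:c1].reshape(-1,3); return p[~np.isnan(p[:,0])]
p=roi(235,356,130,235);q=p[p[:,2]>15];print('rack',rect(q),len(q))
for n,R in dict(deckmid=(284,304,145,205),longp=(318,328,162,202),shortp=(260,269,176,200)).items():
    p=roi(*R);print(n,len(p),p.min(0).round(),p.max(0).round());g=np.ones(len(p),bool);A=np.c_[p[:,:2],np.ones(len(p))]
    for _ in range(4):
        k=np.linalg.lstsq(A[g],p[g,2],rcond=None)[0];r=p[:,2]-A@k;g=abs(r-np.median(r))<6
    print(p[g].mean(0).round(1),'slope',np.degrees(np.arctan(np.hypot(*k[:2]))).round(1),'yaw',np.degrees(np.arctan2(k[1],k[0])).round(1),k.round(3),g.mean(),np.std(r[g]))
im=cv2.resize(f['img'][120:240,230:430,::-1],None,fx=4,fy=4,interpolation=cv2.INTER_CUBIC);cv2.imwrite('pics/c1.png',im)
from cell import manip
print(Ro.from_rotvec(manip.get_obs()['ee_rot']).as_matrix().round(3))
E
```

```text
rack (array([576.4, 119.7]), array([290.4, 280. ]), np.float32(86.2)) 8835
deckmid 1193 [492.  95.  23.] [645. 148. 115.]
[570.3 122.3  70.1] slope 28.0 yaw -2.8 [ 5.32000e-01 -2.60000e-02 -2.29991e+02] 0.9773679798826488 2.5081177786500874
longp 398 [501.  30.  66.] [601.  58. 126.]
[551.9  44.6  97.2] slope 27.9 yaw -3.1 [ 5.28000e-01 -2.90000e-02 -1.92984e+02] 0.9773869346733668 2.337509290885317
shortp 215 [502. 187.  64.] [562. 210. 107.]
[532.2 198.3  84.1] slope 28.5 yaw -5.8 [ 5.41000e-01 -5.50000e-02 -1.92747e+02] 0.9813953488372092 2.5260605244924474
[[-0.     0.412 -0.911]
 [ 0.002 -0.911 -0.412]
 [-1.    -0.002 -0.   ]]
```

View pics/c1.png

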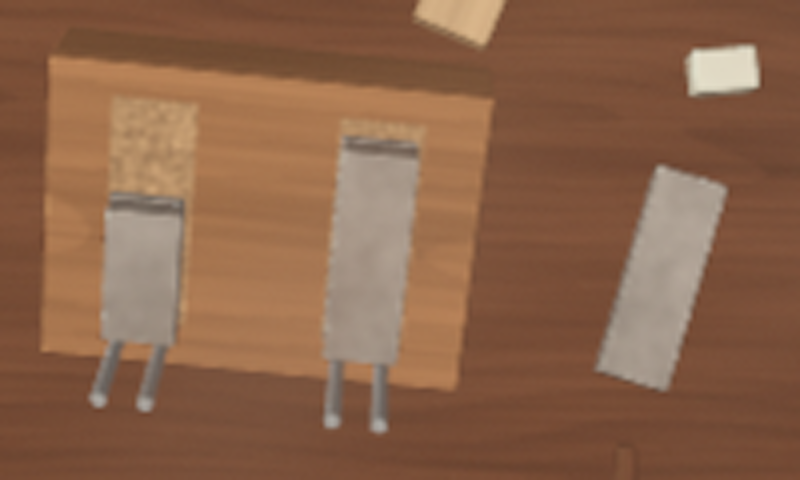

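```bash
python3 - <<'E'
import pickle;from h import *
f=pickle.load(open('top.pkl','rb'));R=np.array(f['R']);C=-R.T@f['t']
for n,m,c in (('long',[551.9,44.6,97.2],[(343,150),(418,157),(397,364),(325,360)]),('short',[532.2,198.3,84.1],[(107,210),(182,214),(175,345),(102,341)])):
    y=np.radians(-3.3);s=np.radians(28)
    N=np.array([-np.sin(s)*np.cos(y),-np.sin(s)*np.sin(y),np.cos(s)])
    P=[]
    for a,b in c:
        d=R.T@np.array([((a-1.5)/4+230-f['cx'])/f['fx'],((b-1.5)/4+120-f['cy'])/f['fy'],1])
        P.append(C+d*(N@(np.array(m)-C))/(N@d))
    P=np.array(P);up=(P[0]+P[1])/2;lo=(P[2]+P[3])/2
    print(n,P.round(1).tolist(),'len',np.linalg.norm(up-lo).round(1),'wid',np.linalg.norm(P[0]-P[1]).round(1),np.linalg.norm(P[2]-P[3]).round(1),'yaw',np.degrees(np.arctan2(*(up-lo)[1::-1])).round(1),'ctr',P.mean(0).round(1),'low mid',lo.round(1))
    print(' height over deck', N@(np.array(m)-[570.3,122.3,70.1]))
E
```

```text
long [[611.4, 65.5, 128.1], [608.4, 17.2, 128.0], [476.9, 24.0, 58.0], [478.2, 72.7, 57.2]] len 150.1 wid 48.4 48.7 yaw -3.0 ctr [543.7  44.8  92.9] low mid [477.6  48.3  57.6]
 height over deck 30.452015528484736
short [[570.4, 217.9, 103.8], [569.3, 168.9, 104.7], [485.2, 173.9, 59.9], [486.4, 223.1, 59.0]] len 95.4 wid 49.0 49.2 yaw -3.5 ctr [527.8 195.9  81.8] low mid [485.8 198.5  59.4]
 height over deck 32.27234833820885
```

```bash
cat >> h.py <<'E'
def go(x,y,z,zdir):
    from cell import manip
    o=manip.get_obs();M=Ro.from_rotvec(o['ee_rot']).as_matrix()
    t=M.T@(np.array([x,y,z])-o['eef_pos'])/1000
    a=np.degrees(np.arctan2(M[1,2],M[0,2]));yaw=-((zdir-a+180)%360-180)
    print('t',t.round(4).tolist(),'yaw',round(yaw,1),'| pos',o['eef_pos'].round(1),'zdir',round(a,1),'F',o['wrist_force'].round(1),'grip',round(o['grip_width'],1),'clk',round(o['clock'],2),'q',o['qpos'].round(2))
E
python3 -c "
from h import *
go(542.6,-160,110,164.8)"
```

```text
t [0.0951, -0.2799, -0.4283] yaw 39.5 | pos [ 267.7 -591.7  204.5] zdir -155.7 F [0.1 0.4 0.3] grip 94.1 clk 0.1 q [-1.32  0.25  1.56 -0.    1.34 -0.17]
```

>>> {"op": "send_rows", "data": {
  "targets": [
    {"translation":[0,-0.024,-0.037],"yaw":4},
    {"translation":[0,-0.049,-0.075],"yaw":8},
    {"translation":[0,-0.073,-0.112],"yaw":12},
    {"translation":[0,-0.098,-0.15],"yaw":16},
    {"translation":[0,-0.122,-0.187],"yaw":20},
    {"translation":[0,-0.146,-0.225],"yaw":24},
    {"translation":[0,-0.171,-0.262],"yaw":28},
    {"translation":[0,-0.195,-0.3],"yaw":32}
  ],
  "grip": -1
}}

```text
clock: 0.9
eef_pos: [461.1, -288.5, 204.5]
ee_rot: [-2.149, 0.145, 2.151]
wrist_force: [-0.2, -0.2, 0.2]
grip_width: 94.1
```

```bash
python3 -c "
from h import *
go(542.6,-160,110,164.8)"
```

```text
t [0.0947, -0.1383, -0.0633] yaw 7.4 | pos [ 461.1 -288.5  204.5] zdir 172.2 F [-0.2 -0.2  0.2] grip 94.1 clk 0.9 q [-0.77 -0.    1.83  0.    1.32  0.94]
```

>>> {"op": "send_rows", "data": {
  "targets": [
    {"translation":[0.02,-0.035,-0.016],"yaw":2},
    {"translation":[0.04,-0.07,-0.032],"yaw":4},
    {"translation":[0.06,-0.105,-0.048],"yaw":6},
    {"translation":[0.08,-0.138,-0.063],"yaw":7.4},
    {"translation":[0.095,-0.138,-0.063],"yaw":7.4},
    {"translation":[0.095,-0.138,-0.063],"yaw":7.4}
  ]
}}

```text
clock: 1.5
eef_pos: [540.5, -158.9, 106.8]
ee_rot: [-2.072, 0.273, 2.086]
wrist_force: [-0.5, -0.3, 1.2]
grip_width: 94.1
```

```bash
python3 -c "
from h import *
go(542.6,-160,4,164.8)
from cell import manip
f=manip.grab_frame('wrist');cv2.imwrite('pics/w1.png',f['img'][:,:,::-1])
w=cloud(f);q=w[(w[:,:,2]>17)&(w[:,:,2]<30)&(abs(w[:,:,0]-542)<90)&(abs(w[:,:,1]+160)<60)]
print(len(q),rect(q),np.median(q[:,2]))
"
```

```text
t [0.1028, 0.0008, -0.003] yaw 0.1 | pos [ 540.5 -158.9  106.8] zdir 164.9 F [-0.5 -0.3  1.2] grip 94.1 clk 1.5 q [-0.49  0.16  1.85  0.    1.14  1.35]
9784 (array([ 543.9, -160.8]), array([ 50.1, 149.3]), np.float32(164.5)) 25.567549476296403
```

View pics/w1.png

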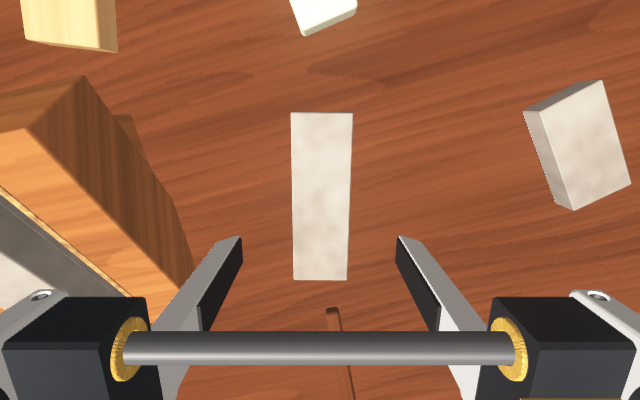

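The long stone sits centred between the fingers at (322,197). Both cameras put it at about (543,-160), so I'm lowering onto it.

>>> {"op": "send_rows", "data": {
  "targets": [
    {"translation":[0.03,0.001,-0.003],"yaw":0},
    {"translation":[0.06,0.001,-0.003],"yaw":0},
    {"translation":[0.085,0.001,-0.003],"yaw":0},
    {"translation":[0.098,0.001,-0.003],"yaw":0},
    {"translation":[0.103,0.001,-0.003],"yaw":0},
    {"translation":[0.103,0.001,-0.003],"yaw":0}
  ]
}}

```text
clock: 2.15
eef_pos: [543.8, -162.4, 6.1]
ee_rot: [-2.075, 0.276, 2.081]
wrist_force: [0.1, -0.6, -0.8]
grip_width: 93.5
```

>>> {"op": "send_rows", "data": {
  "targets": [
    {"translation":[0,0,0],"yaw":0},
    {"translation":[0,0,0],"yaw":0},
    {"translation":[0,0,0],"yaw":0},
    {"translation":[0,0,0],"yaw":0},
    {"translation":[0,0,0],"yaw":0},
    {"translation":[0,0,0],"yaw":0},
    {"translation":[0,0,0],"yaw":0}
  ],
  "grip": 1
}}

```text
clock: 2.85
eef_pos: [543.8, -162.1, 6.1]
ee_rot: [-2.074, 0.276, 2.081]
wrist_force: [-0.9, 0.3, 1.1]
grip_width: 49.6
```

>>> {"op": "send_rows", "data": {
  "targets": [
    {"translation":[-0.02,0,0],"yaw":0},
    {"translation":[-0.06,0,0],"yaw":0},
    {"translation":[-0.1,0,0],"yaw":0},
    {"translation":[-0.14,0,0],"yaw":0},
    {"translation":[-0.18,0,0],"yaw":0},
    {"translation":[-0.2,0,0],"yaw":0},
    {"translation":[-0.2,0,0],"yaw":0}
  ]
}}

```text
clock: 3.55
eef_pos: [545.9, -163.6, 209.2]
ee_rot: [-2.081, 0.278, 2.076]
wrist_force: [-0.1, -0.6, -3.1]
grip_width: 49.9
```

```bash
python3 -c "
from h import *
go(543.7,44.8,205,176.8)
from cell import manip
f=manip.grab_frame('wrist');cv2.imwrite('pics/w2.png',f['img'][:,:,::-1])
w=cloud(f);o=manip.get_obs()['eef_pos'];q=w[(w[:,:,2]>o[2]+5)&(w[:,:,2]<o[2]+45)&(np.hypot(w[:,:,0]-o[0],w[:,:,1]-o[1])<120)]
print(len(q),rect(q),np.percentile(q[:,2],[5,50,95]),o)
"
```

```text
t [0.0043, -0.2004, 0.057] yaw -12.1 | pos [ 545.9 -163.6  209.2] zdir 164.7 F [-0.1 -0.6 -3.1] grip 49.9 clk 3.55 q [-0.49  0.05  1.76  0.    1.32  1.35]
21176 (array([ 545.5, -162.8]), array([ 74.1, 150. ]), np.float32(164.6)) [227.5337875  228.76100822 234.42779025] [ 544.53092934 -162.89013792  206.38845803]
```

View pics/w2.png

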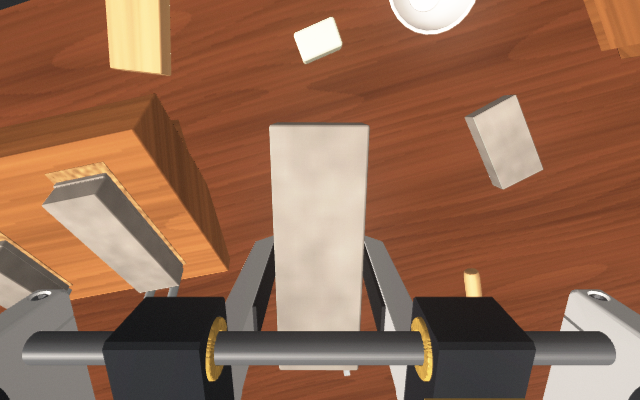

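The long stone is held level: in the frame its far end is at row 125 and it is centred at col 320. The grip reads 49.9 mm. Next I carry it over the long bay.

```bash
python3 -c "
from h import *
go(510.9,46.7,205,176.8)"
```

```text
t [0.002, -0.1933, 0.0877] yaw -12.1 | pos [ 544.5 -162.9  206.4] zdir 164.7 F [-0.2 -0.1 -5.5] grip 49.6 clk 3.6 q [-0.49  0.06  1.77  0.    1.32  1.35]
```

>>> {"op": "send_rows", "data": {
  "targets": [
    {"translation":[0,-0.025,0.011],"yaw":-2},
    {"translation":[0,-0.055,0.025],"yaw":-4},
    {"translation":[0,-0.09,0.041],"yaw":-6},
    {"translation":[0,-0.125,0.057],"yaw":-8},
    {"translation":[0,-0.16,0.073],"yaw":-10},
    {"translation":[0,-0.185,0.083],"yaw":-12.1},
    {"translation":[0.001,-0.193,0.088],"yaw":-12.1},
    {"translation":[0.002,-0.193,0.088],"yaw":-12.1}
  ]
}}

```text
clock: 4.4
eef_pos: [509.0, 47.3, 202.5]
ee_rot: [-2.186, 0.057, 2.199]
wrist_force: [0.0, -0.2, -3.4]
grip_width: 49.5
```

```bash
python3 -c "
from h import *
go(511.8,46.7,152,176.8)"
```

```text
t [0.0505, 0.0006, -0.0032] yaw 0.1 | pos [509.   47.3 202.5] zdir 176.9 F [ 0.  -0.2 -3.4] grip 49.5 clk 4.4 q [-0.13 -0.08  1.91  0.    1.32  1.49]
```

>>> {"op": "send_rows", "data": {
  "targets": [
    {"translation":[0.015,0,-0.002],"yaw":0},
    {"translation":[0.03,0.0005,-0.003],"yaw":0},
    {"translation":[0.045,0.0005,-0.003],"yaw":0},
    {"translation":[0.05,0.0005,-0.003],"yaw":0},
    {"translation":[0.05,0.0005,-0.003],"yaw":0},
    {"translation":[0.05,0.0005,-0.003],"yaw":0},
    {"translation":[0.05,0.0005,-0.003],"yaw":0}
  ]
}}

```text
clock: 5.1
eef_pos: [512.3, 46.6, 153.4]
ee_rot: [-2.188, 0.057, 2.197]
wrist_force: [1.0, 0.2, -3.5]
grip_width: 49.9
```

```bash
python3 -c "
from h import *
from cell import manip
go(522,46.1,132,176.8);import time
print([manip.get_obs()['wrist_force'].round(1).tolist() for _ in range(3)])"
```

```text
t [0.0214, 0.0, -0.0098] yaw 0.1 | pos [512.3  46.6 153.4] zdir 176.9 F [ 1.   0.2 -3.5] grip 49.9 clk 5.1 q [-0.13 -0.02  1.94  0.    1.22  1.49]
[[1.0, 0.2, -3.5], [1.0, 0.2, -3.5], [1.0, 0.2, -3.5]]
```

>>> {"op": "send_rows", "data": {
  "targets": [
    {"translation":[0.006,0,-0.003],"yaw":0},
    {"translation":[0.012,0,-0.006],"yaw":0},
    {"translation":[0.018,0,-0.0085],"yaw":0},
    {"translation":[0.018,0,-0.0085],"yaw":0}
  ]
}}

```text
clock: 5.5
eef_pos: [520.1, 46.3, 134.0]
ee_rot: [-2.186, 0.057, 2.2]
wrist_force: [-0.4, -0.8, -3.9]
grip_width: 49.7
```

>>> {"op": "send_rows", "data": {
  "targets": [
    {"translation":[0.002,0,-0.001],"yaw":0},
    {"translation":[0.004,0,-0.002],"yaw":0},
    {"translation":[0.004,0,-0.002],"yaw":0}
  ]
}}

```text
clock: 5.8
eef_pos: [522.0, 46.2, 129.6]
ee_rot: [-2.185, 0.057, 2.201]
wrist_force: [0.9, -0.6, -3.7]
grip_width: 49.6
```

>>> {"op": "send_rows", "data": {
  "targets": [
    {"translation":[0.002,0,-0.001],"yaw":0},
    {"translation":[0.004,0,-0.002],"yaw":0},
    {"translation":[0.004,0,-0.002],"yaw":0}
  ]
}}

```text
clock: 6.1
eef_pos: [523.5, 46.1, 125.6]
ee_rot: [-2.183, 0.057, 2.202]
wrist_force: [-4.3, -0.4, -0.2]
grip_width: 49.8
```

First touch came near z=127; 129 was predicted. I keep lowering square to the deck, so the stone should pivot in the pads.

>>> {"op": "send_rows", "data": {
  "targets": [
    {"translation":[0.002,0,-0.001],"yaw":0},
    {"translation":[0.004,0,-0.002],"yaw":0},
    {"translation":[0.004,0,-0.002],"yaw":0}
  ]
}}

```text
clock: 6.4
eef_pos: [524.0, 46.2, 121.2]
ee_rot: [-2.179, 0.056, 2.207]
wrist_force: [-6.9, 0.2, 0.1]
grip_width: 49.8
```

>>> {"op": "send_rows", "data": {
  "targets": [
    {"translation":[0.002,0,-0.001],"yaw":0},
    {"translation":[0.004,0,-0.002],"yaw":0},
    {"translation":[0.004,0,-0.002],"yaw":0}
  ]
}}

```text
clock: 6.7
eef_pos: [524.9, 46.1, 119.6]
ee_rot: [-2.174, 0.056, 2.212]
wrist_force: [-14.5, 0.5, 15.7]
grip_width: 49.9
```

```bash
python3 -c "
from h import *
from cell import manip
go(540.2,45.1,97,176.8)
print(manip.get_obs()['moment'])
for n in ('scene','wrist'):
  f=manip.grab_frame(n);im=f['img'][:,:,::-1]
  if n=='scene': im=cv2.resize(im[130:260,250:450],None,fx=3,fy=3)
  cv2.imwrite('pics/'+n+'3.png',im)
a=cv2.imread('pics/scene3.png');b=cv2.imread('pics/wrist3.png');b=cv2.resize(b,(320,200))
o=np.zeros((600,600,3),np.uint8);o[:390]=a;o[395:595,:320]=b;cv2.imwrite('pics/m3.png',o)
"
```

```text
t [0.0223, 0.0003, -0.0157] yaw 0.1 | pos [524.9  46.1 119.6] zdir 176.9 F [-14.5   0.5  15.7] grip 49.9 clk 6.7 q [-0.13  0.07  1.93  0.    1.17  1.5 ]
[ 0.03804962  2.59607128 -0.11569988]
```

View pics/m3.png

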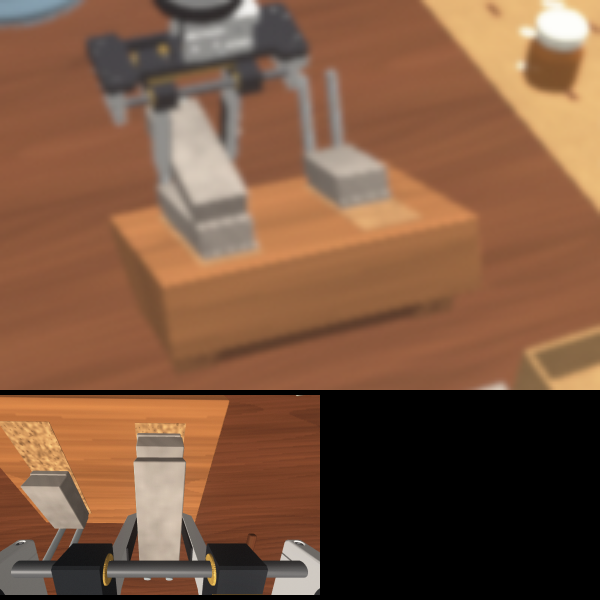

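```bash
cat >> h.py <<'E'
def tilt():
    from cell import manip
    f=manip.grab_frame('wrist');w=cloud(f);o=manip.get_obs()
    # stone top: central columns between fingers, above roller rows
    p=w[140:310,290:350].reshape(-1,3);p=p[~np.isnan(p[:,0])]
    rng=np.random.default_rng(0);best=None
    for _ in range(300):
        a=p[rng.choice(len(p),3,False)];n=np.cross(a[1]-a[0],a[2]-a[0])
        if np.linalg.norm(n)<1:continue
        n/=np.linalg.norm(n);g=abs((p-a[0])@n)<1.5
        if best is None or g.sum()>best.sum():best=g
    q=p[best];c=q.mean(0);n=np.linalg.svd(q-c,full_matrices=False)[2][2];n*=np.sign(n[2])
    print('tilt',np.degrees(np.arccos(n[2])).round(1),'n',n.round(3),'c',c.round(1),'xr',q[:,0].min().round(1),q[:,0].max().round(1),'zr',q[:,2].min().round(1),q[:,2].max().round(1),best.mean().round(2),'F',o['wrist_force'].round(1),'M',o['moment'].round(2),'eef',o['eef_pos'].round(1),'clk',o['clock'])
    M=Ro.from_rotvec(o['ee_rot']).as_matrix();print('tool x',M[:,0].round(3))
E
python3 -c "
from h import *
tilt()"
```

```text
tilt 5.5 n [-0.096  0.005  0.995] c [546.2  45.3 141.7] xr 491.0 593.5 zr 135.1 147.7 0.99 F [-14.3   0.3  16.1] M [ 0.11  2.56 -0.12] eef [525.   46.2 119.6] clk 6.85
tool x [-0.016  0.003 -1.   ]
```

The stone has pivoted 5.5° so far, but the contact force is about 24 N. I'll ease the grip a little to cut the pivot friction.

>>> {"op": "send_rows", "data": {
  "targets": [
    {"translation":[0,0,0],"yaw":0},
    {"translation":[0,0,0],"yaw":0},
    {"translation":[0,0,0],"yaw":0}
  ],
  "grip": 0.1
}}

```text
clock: 7.15
eef_pos: [525.5, 46.1, 120.0]
ee_rot: [-2.177, 0.056, 2.21]
wrist_force: [-1.2, 0.6, 0.0]
grip_width: 49.9
```

>>> {"op": "send_rows", "data": {
  "targets": [
    {"translation":[0,0,0],"yaw":0},
    {"translation":[0,0,0],"yaw":0}
  ],
  "grip": 0.0
}}

```text
clock: 7.35
eef_pos: [525.6, 46.1, 120.0]
ee_rot: [-2.177, 0.056, 2.21]
wrist_force: [-2.8, 0.8, 0.5]
grip_width: 49.9
```

```bash
python3 -c "
from h import *
tilt()"
```

```text
tilt 5.7 n [-0.099  0.006  0.995] c [546.9  45.3 142.1] xr 491.5 594.1 zr 135.5 148.2 0.99 F [-3.3 -0.4  0.6] M [ 0.03  0.29 -0.01] eef [525.6  46.1 120. ] clk 7.4
tool x [-0.015  0.003 -1.   ]
```

>>> {"op": "send_rows", "data": {
  "targets": [
    {"translation":[0.0015,0,-0.0007],"yaw":0},
    {"translation":[0.003,0,-0.0015],"yaw":0},
    {"translation":[0.003,0,-0.0015],"yaw":0}
  ],
  "grip": 0.0
}}

```text
clock: 7.7
eef_pos: [526.2, 46.1, 118.5]
ee_rot: [-2.173, 0.056, 2.214]
wrist_force: [-11.7, 1.3, 13.8]
grip_width: 49.9
```

>>> {"op": "send_rows", "data": {
  "targets": [
    {"translation":[0.0015,0,-0.0007],"yaw":0},
    {"translation":[0.003,0,-0.0015],"yaw":0},
    {"translation":[0.003,0,-0.0015],"yaw":0}
  ]
}}

```text
clock: 8.0
eef_pos: [526.8, 46.1, 118.0]
ee_rot: [-2.168, 0.056, 2.218]
wrist_force: [-14.8, 1.0, 19.9]
grip_width: 49.7
```

```bash
python3 -c "
from h import *
tilt()"
```

```text
tilt 6.9 n [-0.121  0.006  0.993] c [548.5  45.2 141.2] xr 492.6 595.8 zr 133.1 148.2 0.99 F [-14.6   0.1  19. ] M [ 0.05  2.58 -0.12] eef [526.7  46.1 118. ] clk 8.05
tool x [-0.023  0.002 -1.   ]
```

>>> {"op": "send_rows", "data": {
  "targets": [
    {"translation":[0,0,0],"yaw":0},
    {"translation":[0,0,0],"yaw":0}
  ],
  "grip": -0.04
}}

```text
clock: 8.25
eef_pos: [527.0, 46.1, 118.5]
ee_rot: [-2.169, 0.056, 2.218]
wrist_force: [-4.2, 0.3, 4.5]
grip_width: 49.6
```

>>> {"op": "send_rows", "data": {
  "targets": [
    {"translation":[0.0015,0,-0.0007],"yaw":0},
    {"translation":[0.003,0,-0.0015],"yaw":0},
    {"translation":[0.003,0,-0.0015],"yaw":0}
  ]
}}

```text
clock: 8.55
eef_pos: [527.7, 46.0, 117.3]
ee_rot: [-2.166, 0.056, 2.222]
wrist_force: [-12.9, 0.4, 17.1]
grip_width: 49.9
```

```bash
python3 -c "
from h import *
tilt()"
```

```text
tilt 7.6 n [-0.132  0.009  0.991] c [549.8  45.2 141. ] xr 492.9 597.0 zr 132.2 148.6 0.99 F [-13.3   0.1  16.7] M [ 0.07  2.25 -0.1 ] eef [527.7  46.1 117.3] clk 8.6
tool x [-0.025  0.002 -1.   ]
```

>>> {"op": "send_rows", "data": {
  "targets": [
    {"translation":[0,0,0],"yaw":0},
    {"translation":[0,0,0],"yaw":0}
  ],
  "grip": -0.06
}}

```text
clock: 8.8
eef_pos: [528.1, 46.0, 117.4]
ee_rot: [-2.167, 0.056, 2.22]
wrist_force: [-1.2, 0.7, 2.1]
grip_width: 49.9
```

>>> {"op": "send_rows", "data": {
  "targets": [
    {"translation":[0.0015,0,-0.0007],"yaw":0},
    {"translation":[0.003,0,-0.0015],"yaw":0},
    {"translation":[0.003,0,-0.0015],"yaw":0}
  ]
}}

```text
clock: 9.1
eef_pos: [530.4, 45.9, 115.3]
ee_rot: [-2.168, 0.056, 2.219]
wrist_force: [-1.7, 0.9, 6.3]
grip_width: 49.8
```

```bash
python3 -c "
from h import *
tilt()"
```

```text
tilt 8.2 n [-0.142  0.007  0.99 ] c [552.5  45.  141.3] xr 497.0 598.9 zr 132.1 149.0 0.97 F [-2.9  0.5  6.6] M [ 0.13  0.53 -0.04] eef [530.4  45.9 115.3] clk 9.15
tool x [-0.023  0.002 -1.   ]
```

The loose grip (about -0.06) lets the stone turn, but it also slips. A gentler way is to set the stone back on the bench and grip it near its uphill end. A loose lift then lets the near end stay down, so the stone takes the 28° tilt by itself. After that I tighten and place it already tilted. First I lift off the pile.

>>> {"op": "send_rows", "data": {
  "targets": [
    {"translation":[0,0,0],"yaw":0},
    {"translation":[0,0,0],"yaw":0},
    {"translation":[0,0,0],"yaw":0},
    {"translation":[-0.02,0,0.01],"yaw":0},
    {"translation":[-0.05,0,0.015],"yaw":0},
    {"translation":[-0.08,0,0.015],"yaw":0},
    {"translation":[-0.085,0,0.015],"yaw":0}
  ],
  "grip": 1
}}

```text
clock: 9.85
eef_pos: [519.4, 46.2, 203.3]
ee_rot: [-2.176, 0.057, 2.212]
wrist_force: [0.0, -0.0, -3.2]
grip_width: 50.0
```

```bash
python3 -c "
from h import *
tilt()
go(555,-155,190,176.8)"
```

```text
tilt 9.9 n [-0.171  0.009  0.985] c [541.4  45.4 229.8] xr 485.7 587.8 zr 219.2 239.0 0.98 F [ 0.1 -0.3 -3.9] M [ 0.06 -0.08 -0.02] eef [518.8  46.3 202.1] clk 9.9
tool x [-0.019  0.002 -1.   ]
t [0.0111, 0.1991, -0.0471] yaw 0.2 | pos [518.8  46.3 202.1] zdir 177.0 F [ 0.1 -0.3 -3.9] grip 49.8 clk 9.9 q [-0.13 -0.04  1.88 -0.    1.33  1.5 ]
```

>>> {"op": "send_rows", "data": {
  "targets": [
    {"translation":[0,0.03,-0.007],"yaw":0},
    {"translation":[0,0.065,-0.015],"yaw":0},
    {"translation":[0,0.1,-0.024],"yaw":0},
    {"translation":[0,0.14,-0.033],"yaw":0},
    {"translation":[0,0.175,-0.042],"yaw":0},
    {"translation":[0.01,0.195,-0.046],"yaw":0},
    {"translation":[0.04,0.199,-0.047],"yaw":0},
    {"translation":[0.08,0.199,-0.047],"yaw":0}
  ]
}}

```text
clock: 10.7
eef_pos: [554.0, -156.2, 119.2]
ee_rot: [-2.175, 0.06, 2.212]
wrist_force: [0.7, 0.7, -4.9]
grip_width: 49.7
```

>>> {"op": "send_rows", "data": {
  "targets": [
    {"translation":[0.03,0,0],"yaw":0},
    {"translation":[0.06,0,0],"yaw":0},
    {"translation":[0.085,0,0],"yaw":0},
    {"translation":[0.085,0,0],"yaw":0}
  ]
}}

```text
clock: 11.1
eef_pos: [547.4, -153.7, 27.4]
ee_rot: [-2.159, 0.054, 2.222]
wrist_force: [-1.7, 0.6, -4.1]
grip_width: 49.8
```

```bash
python3 -c "
from h import *
go(555,-155,13,176.8)"
```

```text
t [0.0142, 0.0009, -0.0081] yaw 0.0 | pos [ 547.4 -153.7   27.4] zdir 176.8 F [-1.7  0.6 -4.1] grip 49.8 clk 11.1 q [-0.47  0.3   1.85 -0.01  1.02  1.16]
```

>>> {"op": "send_rows", "data": {
  "targets": [
    {"translation":[0.006,0,0],"yaw":0},
    {"translation":[0.012,0,0],"yaw":0},
    {"translation":[0.012,0,0],"yaw":0}
  ]
}}

```text
clock: 11.4
eef_pos: [547.0, -153.6, 15.3]
ee_rot: [-2.159, 0.054, 2.222]
wrist_force: [-0.3, 0.6, -3.1]
grip_width: 49.5
```

>>> {"op": "send_rows", "data": {
  "targets": [
    {"translation":[0.003,0,0],"yaw":0},
    {"translation":[0.006,0,0],"yaw":0},
    {"translation":[0.006,0,0],"yaw":0}
  ],
  "grip": -0.06
}}

```text
clock: 11.7
eef_pos: [548.4, -154.1, 10.6]
ee_rot: [-2.163, 0.055, 2.219]
wrist_force: [2.8, 0.9, 1.0]
grip_width: 49.4
```

```bash
python3 -c "
from h import *
tilt()
go(555,-155,6,176.8)"
```

```text
tilt 5.6 n [-0.097  0.001  0.995] c [ 571.1 -155.2   35.4] xr 516.4 617.5 zr 28.8 41.1 0.99 F [ 2.4 -0.   0.9] M [ 0.07 -0.15 -0.07] eef [ 548.2 -154.2   10.5] clk 11.75
tool x [-0.026  0.005 -1.   ]
t [0.0044, 0.0005, -0.0069] yaw 0.1 | pos [ 548.2 -154.2   10.5] zdir 176.9 F [ 2.4 -0.   0.9] grip 49.8 clk 11.75 q [-0.47  0.33  1.85 -0.01  0.99  1.16]
```

>>> {"op": "send_rows", "data": {
  "targets": [
    {"translation":[0.002,0,0],"yaw":0},
    {"translation":[0.004,0,0],"yaw":0},
    {"translation":[0.005,0,0],"yaw":0}
  ]
}}

```text
clock: 12.05
eef_pos: [548.3, -154.3, 5.6]
ee_rot: [-2.164, 0.055, 2.219]
wrist_force: [0.7, -0.5, -3.1]
grip_width: 50.1
```

>>> {"op": "send_rows", "data": {
  "targets": [
    {"translation":[0,0,0],"yaw":0},
    {"translation":[0,0,0],"yaw":0},
    {"translation":[0,0,0],"yaw":0},
    {"translation":[0,0,0],"yaw":0}
  ],
  "grip": -0.4
}}

```text
clock: 12.45
eef_pos: [548.0, -154.3, 5.4]
ee_rot: [-2.163, 0.055, 2.22]
wrist_force: [0.3, 0.9, -1.1]
grip_width: 65.5
```

```bash
cat >> h.py <<'E'
def box(lo,hi,cx,cy,r=110,cam='top'):
    from cell import manip
    w=cloud(manip.grab_frame(cam));q=w[(w[:,:,2]>lo)&(w[:,:,2]<hi)&(abs(w[:,:,0]-cx)<r)&(abs(w[:,:,1]-cy)<60)];print(len(q),rect(q),np.median(q[:,2]))
E
python3 -c "
from h import *
tilt()
box(15,33,550,-154,120,'wrist')
go(600,-155,6,176.8)"
```

```text
tilt 0.1 n [-0.001 -0.     1.   ] c [ 569.4 -155.2   25.6] xr 516.2 616.2 zr 24.0 27.3 0.99 F [ 0.  -0.6 -0. ] M [-0.04  0.03 -0.01] eef [ 548.1 -154.3    5.4] clk 12.5
tool x [-0.026  0.005 -1.   ]
19942 (array([ 543.5, -153.5]), array([ 89.6, 150.5]), np.float32(177.6)) 25.563765267220177
t [-0.0018, -0.0022, -0.0517] yaw 0.1 | pos [ 548.2 -154.3    5.5] zdir 176.9 F [ 0.  -0.3  0.2] grip 65.6 clk 12.55 q [-0.47  0.34  1.85 -0.01  0.98  1.16]
```

>>> {"op": "send_rows", "data": {
  "targets": [
    {"translation":[-0.001,0,-0.01],"yaw":0},
    {"translation":[-0.001,-0.0002,-0.025],"yaw":0},
    {"translation":[-0.001,-0.0002,-0.04],"yaw":0},
    {"translation":[-0.001,-0.0005,-0.0455],"yaw":0},
    {"translation":[-0.001,-0.0005,-0.0455],"yaw":0},
    {"translation":[-0.001,-0.0005,-0.0455],"yaw":0}
  ]
}}

```text
clock: 13.15
eef_pos: [593.3, -156.1, 5.1]
ee_rot: [-2.163, 0.055, 2.22]
wrist_force: [0.1, -0.0, -0.0]
grip_width: 66.0
```

>>> {"op": "send_rows", "data": {
  "targets": [
    {"translation":[0,0,0],"yaw":0},
    {"translation":[0,0,0],"yaw":0},
    {"translation":[0,0,0],"yaw":0},
    {"translation":[0,0,0],"yaw":0},
    {"translation":[0,0,0],"yaw":0}
  ],
  "grip": -0.06
}}

```text
clock: 13.65
eef_pos: [593.0, -156.3, 5.0]
ee_rot: [-2.162, 0.055, 2.221]
wrist_force: [-1.3, -0.8, -0.0]
grip_width: 49.9
```

>>> {"op": "send_rows", "data": {
  "targets": [
    {"translation":[-0.003,0,0],"yaw":0},
    {"translation":[-0.007,0,0.001],"yaw":0},
    {"translation":[-0.012,0,0.002],"yaw":0},
    {"translation":[-0.016,0,0.003],"yaw":0},
    {"translation":[-0.016,0,0.003],"yaw":0}
  ]
}}

```text
clock: 14.15
eef_pos: [590.7, -156.3, 21.9]
ee_rot: [-2.163, 0.055, 2.22]
wrist_force: [0.6, -0.3, -2.7]
grip_width: 50.1
```

```bash
python3 -c "
from h import *
tilt()
go(600,-155,6,176.8)"
```

```text
tilt 7.7 n [-0.133  0.003  0.991] c [ 587.7 -155.8   41.7] xr 555.6 616.0 zr 36.2 46.5 0.5 F [ 0.4 -0.7 -1.5] M [ 0.02 -0.06 -0.04] eef [ 590.8 -156.2   21.7] clk 14.2
tool x [-0.026  0.005 -1.   ]
t [0.0155, -0.0017, -0.0096] yaw 0.1 | pos [ 590.8 -156.2   21.7] zdir 176.9 F [ 0.4 -0.7 -1.5] grip 49.9 clk 14.2 q [-0.44  0.4   1.74 -0.01  1.03  1.19]
```

The loose lift works: the stone is at 7.7° after a 16 mm lift, as the geometry predicts. I continue to 28°.

>>> {"op": "send_rows", "data": {
  "targets": [
    {"translation":[-0.006,0,0.002],"yaw":0},
    {"translation":[-0.012,0,0.004],"yaw":0},
    {"translation":[-0.018,0,0.007],"yaw":0},
    {"translation":[-0.024,0,0.01],"yaw":0},
    {"translation":[-0.03,0,0.013],"yaw":0},
    {"translation":[-0.036,0,0.016],"yaw":0},
    {"translation":[-0.04,0,0.018],"yaw":0},
    {"translation":[-0.04,0,0.018],"yaw":0}
  ]
}}

```text
clock: 15.0
eef_pos: [574.0, -155.6, 62.9]
ee_rot: [-2.165, 0.056, 2.219]
wrist_force: [-0.0, -0.3, -0.5]
grip_width: 50.1
```

```bash
python3 -c "
from h import *
tilt()
go(600,-155,6,176.8)"
```

```text
tilt 27.8 n [-0.466  0.023  0.885] c [ 562.8 -154.8   76.9] xr 522.6 594.6 zr 55.2 93.8 0.43 F [ 1.1  0.4 -1.8] M [ 0.01 -0.04  0.03] eef [ 574.1 -155.6   62.7] clk 15.05
tool x [-0.025  0.004 -1.   ]
t [0.0561, -0.0019, -0.0272] yaw 0.1 | pos [ 574.1 -155.6   62.7] zdir 176.9 F [ 1.1  0.4 -1.8] grip 50.0 clk 15.05 q [-0.45  0.3   1.77 -0.01  1.09  1.18]
```

>>> {"op": "send_rows", "data": {
  "targets": [
    {"translation":[0,0,0],"yaw":0},
    {"translation":[0,0,0],"yaw":0},
    {"translation":[0,0,0],"yaw":0},
    {"translation":[-0.03,0,0],"yaw":0},
    {"translation":[-0.07,0,0],"yaw":0},
    {"translation":[-0.11,0,0],"yaw":0},
    {"translation":[-0.145,0,0],"yaw":0},
    {"translation":[-0.145,0,0],"yaw":0}
  ],
  "grip": 1
}}

```text
clock: 15.85
eef_pos: [580.9, -157.7, 213.7]
ee_rot: [-2.179, 0.061, 2.21]
wrist_force: [1.1, -0.5, -2.6]
grip_width: 49.5
```

>>> {"op": "send_rows", "data": {
  "targets": [
    {"translation":[0,0,0],"yaw":0},
    {"translation":[0,0,0],"yaw":0}
  ]
}}

```text
clock: 16.05
eef_pos: [580.2, -157.3, 211.7]
ee_rot: [-2.176, 0.06, 2.212]
wrist_force: [-0.1, -0.0, -3.9]
grip_width: 50.0
```

```bash
cat >> h.py <<'E'
def held(cam='wrist',L=150):
    # held stone: points on its top plane -> extents along slope, relative to TCP
    from cell import manip
    f=manip.grab_frame(cam);w=cloud(f);o=manip.get_obs();e=o['eef_pos']
    M=Ro.from_rotvec(o['ee_rot']).as_matrix();p=w.reshape(-1,3);p=p[~np.isnan(p[:,0])]-e
    lat=np.array([-M[1,1],M[0,1],0]);lat=M[:,1]
    al=-M[:,2].copy();al[2]=0;al/=np.linalg.norm(al)
    p=p[(abs(p@lat)<22)&(abs(p@al)<160)]
    a=p@al;z=p[:,2];best=(0,)
    for th in np.radians(np.arange(15,40,.5)):
        N=-np.sin(th)*a+np.cos(th)*z
        h,ed=np.histogram(N,np.arange(-20,60,1.));h2=h[:-1]+h[1:]
        i=h2.argmax()
        if h2[i]>best[0]:best=(h2[i],th,ed[i+1])
    _,th,d=best;N=-np.sin(th)*a+np.cos(th)*z;g=abs(N-d)<2;k=np.polyfit(a[g],z[g],1)
    th=np.arctan(k[0]);s=np.cos(th)*a+np.sin(th)*z;N=-np.sin(th)*a+np.cos(th)*z;d=np.median(N[g]);g=abs(N-d)<2
    print('tilt',np.degrees(th).round(2),'top normal dist from TCP',d.round(1),'s range',np.percentile(s[g],[0,.5,99.5,100]).round(1),g.sum(),'eef',e.round(1),'toolx',M[:,0].round(3),'F',o['wrist_force'].round(1),'clk',o['clock'])
E
python3 -c "
from h import *
tilt();held();held('top')"
```

```text
tilt 29.1 n [-0.486  0.028  0.874] c [ 568.5 -156.4  225.1] xr 527.7 600.7 zr 201.9 242.6 0.43 F [ 0.2  0.3 -3.4] M [ 0.06 -0.14  0.03] eef [ 580.  -157.2  211.3] clk 16.1
tool x [-0.017  0.001 -1.   ]
tilt 29.1 top normal dist from TCP 17.5 s range [-86.6 -84.9  31.3  32. ] 6777 eef [ 579.9 -157.1  211.1] toolx [-0.018  0.001 -1.   ] F [-0.2  0.6 -3.7] clk 16.15
tilt -16.89 top normal dist from TCP 5.1 s range [-19.9 -19.9 -19.9 -19.9] 1 eef [ 579.9 -157.2  211.3] toolx [-0.018  0.001 -1.   ] F [-0.9  0.6 -4.3] clk 16.2h.py:49: RankWarning: Polyfit may be poorly conditioned
  _,th,d=best;N=-np.sin(th)*a+np.cos(th)*z;g=abs(N-d)<2;k=np.polyfit(a[g],z[g],1)
```

Tightened grip, stone at 29°. I move it above the long bay.

```bash
python3 -c "
from h import *
go(569,43.5,212,176.8)"
```

```text
t [-0.0003, -0.1998, 0.0219] yaw 0.1 | pos [ 579.9 -157.2  211.3] zdir 176.9 F [-0.9  0.6 -4.3] grip 49.4 clk 16.2 q [-0.45  0.14  1.67 -0.01  1.35  1.18]
```

>>> {"op": "send_rows", "data": {
  "targets": [
    {"translation":[0,-0.03,0.003],"yaw":0},
    {"translation":[0,-0.065,0.007],"yaw":0},
    {"translation":[0,-0.1,0.011],"yaw":0},
    {"translation":[0,-0.135,0.015],"yaw":0},
    {"translation":[0,-0.17,0.019],"yaw":0},
    {"translation":[0,-0.192,0.022],"yaw":0},
    {"translation":[0,-0.2,0.022],"yaw":0},
    {"translation":[0,-0.2,0.022],"yaw":0}
  ]
}}

```text
clock: 17.0
eef_pos: [568.5, 44.2, 210.8]
ee_rot: [-2.173, 0.058, 2.215]
wrist_force: [-0.6, -0.1, -3.6]
grip_width: 49.7
```

```bash
python3 -c "
from h import *
held();go(569,43.5,143,176.8)"
```

```text
tilt 29.01 top normal dist from TCP 17.4 s range [-87.8 -85.2  30.8  31.7] 6763 eef [568.7  43.3 211. ] toolx [-0.019  0.001 -1.   ] F [ 0.2  0.2 -3.6] clk 17.05
t [0.068, -0.0002, -0.0015] yaw 0.1 | pos [568.7  43.3 211. ] zdir 176.9 F [ 0.2  0.2 -3.6] grip 49.8 clk 17.05 q [-0.12  0.07  1.75 -0.    1.35  1.5 ]
```

>>> {"op": "send_rows", "data": {
  "targets": [
    {"translation":[0.02,0,-0.001],"yaw":0},
    {"translation":[0.04,0,-0.0015],"yaw":0},
    {"translation":[0.06,0,-0.0015],"yaw":0},
    {"translation":[0.068,0,-0.0015],"yaw":0},
    {"translation":[0.068,0,-0.0015],"yaw":0},
    {"translation":[0.068,0,-0.0015],"yaw":0}
  ]
}}

```text
clock: 17.65
eef_pos: [569.4, 42.6, 143.8]
ee_rot: [-2.174, 0.06, 2.213]
wrist_force: [-0.3, 0.1, -3.1]
grip_width: 49.9
```

```bash
python3 -c "
from h import *
held();go(577.5,43,128,176.8)"
```

```text
tilt 29.09 top normal dist from TCP 17.2 s range [-87.1 -85.1  30.9  32. ] 6753 eef [569.6  42.8 144. ] toolx [-0.017  0.    -1.   ] F [ 0.5  1.3 -4.3] clk 17.7
t [0.0159, -0.0007, -0.0082] yaw 0.1 | pos [569.6  42.8 144. ] zdir 176.9 F [ 0.5  1.3 -4.3] grip 49.7 clk 17.7 q [-0.12  0.14  1.8  -0.    1.22  1.5 ]
```

>>> {"op": "send_rows", "data": {
  "targets": [
    {"translation":[0.005,-0.0005,-0.0026],"yaw":0},
    {"translation":[0.01,-0.0005,-0.005],"yaw":0},
    {"translation":[0.016,-0.0005,-0.008],"yaw":0},
    {"translation":[0.016,-0.0005,-0.008],"yaw":0},
    {"translation":[0.016,-0.0005,-0.008],"yaw":0}
  ]
}}

```text
clock: 18.2
eef_pos: [577.1, 42.9, 127.5]
ee_rot: [-2.174, 0.06, 2.214]
wrist_force: [0.4, -0.6, -3.9]
grip_width: 49.5
```

>>> {"op": "send_rows", "data": {
  "targets": [
    {"translation":[0.002,0,-0.001],"yaw":0},
    {"translation":[0.003,0,-0.0015],"yaw":0},
    {"translation":[0.003,0,-0.0015],"yaw":0}
  ]
}}

```text
clock: 18.5
eef_pos: [578.5, 42.9, 124.3]
ee_rot: [-2.173, 0.06, 2.214]
wrist_force: [-0.7, -0.9, -4.5]
grip_width: 49.5
```

>>> {"op": "send_rows", "data": {
  "targets": [
    {"translation":[0.002,0,-0.001],"yaw":0},
    {"translation":[0.003,0,-0.0015],"yaw":0},
    {"translation":[0.003,0,-0.0015],"yaw":0}
  ]
}}

```text
clock: 18.8
eef_pos: [580.0, 42.7, 121.7]
ee_rot: [-2.173, 0.06, 2.214]
wrist_force: [-0.8, -1.0, -0.1]
grip_width: 49.9
```

First touch is at z about 121.7, where it was predicted. I go 1 mm further, then loosen so the stone settles flat.

>>> {"op": "send_rows", "data": {
  "targets": [
    {"translation":[0.0008,0,-0.0004],"yaw":0},
    {"translation":[0.0015,0,-0.0008],"yaw":0}
  ]
}}

```text
clock: 19.0
eef_pos: [580.8, 42.7, 120.7]
ee_rot: [-2.173, 0.06, 2.215]
wrist_force: [-5.1, 0.1, 7.9]
grip_width: 49.7
```

>>> {"op": "send_rows", "data": {
  "targets": [
    {"translation":[0,0,0],"yaw":0},
    {"translation":[0.0006,0,-0.0003],"yaw":0},
    {"translation":[0.0012,0,-0.0006],"yaw":0}
  ],
  "grip": -0.06
}}

```text
clock: 19.3
eef_pos: [580.8, 42.7, 120.8]
ee_rot: [-2.171, 0.06, 2.217]
wrist_force: [-8.9, 1.7, 11.4]
grip_width: 49.7
```

```bash
python3 -c "
from h import *
from cell import manip
held();print(manip.get_obs()['moment'],manip.get_obs()['wrist_force'])
f=manip.grab_frame('wrist');cv2.imwrite('pics/w4.png',f['img'][:,:,::-1])"
```

```text
tilt 27.96 top normal dist from TCP 17.6 s range [-82.8 -81.1  30.9  31.7] 6829 eef [580.8  42.7 120.7] toolx [-0.021 -0.    -1.   ] F [-7.6  0.5  9.2] clk 19.35
[-0.14057751  1.66151048 -0.12287426] [-7.55136547  0.51895418  9.15621596]
```

View pics/w4.png

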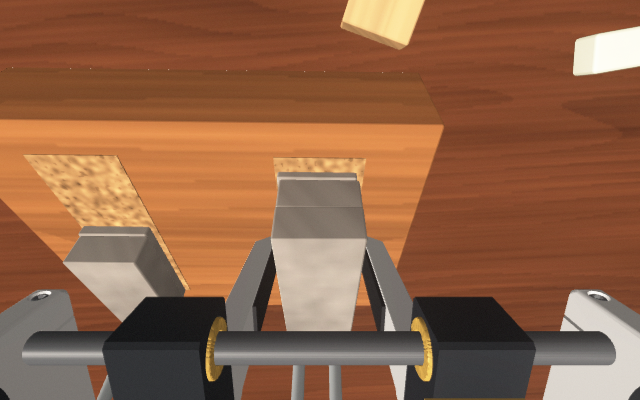

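The stone lies flat at 27.96° and is aligned with the pile laterally: the pile face spans cols 278–360, the stone 272–366. I let go and rise.

>>> {"op": "send_rows", "data": {
  "targets": [
    {"translation":[-0.0005,0,0],"yaw":0},
    {"translation":[-0.0005,0,0],"yaw":0},
    {"translation":[-0.0005,0,0],"yaw":0},
    {"translation":[-0.0005,0,0],"yaw":0},
    {"translation":[-0.0005,0,0],"yaw":0}
  ],
  "grip": -0.4
}}

```text
clock: 19.9
eef_pos: [580.8, 42.7, 121.1]
ee_rot: [-2.171, 0.06, 2.217]
wrist_force: [0.0, -0.4, 1.4]
grip_width: 65.8
```

>>> {"op": "send_rows", "data": {
  "targets": [
    {"translation":[-0.01,0,0],"yaw":0},
    {"translation":[-0.03,0,0],"yaw":0},
    {"translation":[-0.06,0,0],"yaw":0},
    {"translation":[-0.09,0,0],"yaw":0},
    {"translation":[-0.1,0,0.0],"yaw":0},
    {"translation":[-0.1,0,0.0],"yaw":0}
  ]
}}

```text
clock: 20.5
eef_pos: [584.1, 42.6, 223.2]
ee_rot: [-2.175, 0.061, 2.213]
wrist_force: [0.1, 0.4, 0.3]
grip_width: 65.6
```

```bash
cat >> h.py <<'E'
def bay(lx,ly,cam='wrist',L=150):
    # report surface over a pile in bay coordinates (origin lower mid of old pile top)
    from cell import manip
    w=cloud(manip.grab_frame(cam));y=np.radians(-3.2);s=np.radians(28)
    X=np.array([np.cos(s)*np.cos(y),np.cos(s)*np.sin(y),np.sin(s)]);Y=np.array([-np.sin(y),np.cos(y),0]);N=np.cross(X,Y)
    return w,X,Y,N
def chk(ctr,L,cam='wrist'):
    w,X,Y,N=bay(0,0,cam);p=w.reshape(-1,3);p=p[~np.isnan(p[:,0])]-ctr;q=np.c_[p@X,p@Y,p@N]
    g=(abs(q[:,0])<L/2+20)&(abs(q[:,1])<40)&(abs(q[:,2]-24)<6);a=q[g]
    print(cam,'x',np.percentile(a[:,0],[.5,99.5]).round(1),'y',np.percentile(a[:,1],[.5,99.5]).round(1),'n',np.percentile(a[:,2],[5,50,95]).round(1),rect(a),g.sum())
E
python3 -c "
from h import *
c=np.array([543.7,44.8,92.9]);chk(c,150);chk(c,150,'top')
go(530.9,-380.5,200,15)"
```

```text
wrist x [-77.5  77. ] y [-23.7  25.4] n [23.  24.6 25.5] (array([-1.6,  0.9]), array([158.2,  50.1]), np.float32(0.0)) 5292
top x [19.5 51.7] y [-23.7  25.6] n [20.2 23.7 26.9] (array([35.7,  1. ]), array([49.6, 32.4]), np.float32(89.7)) 215
t [0.0209, 0.4254, 0.0279] yaw 161.9 | pos [582.3  42.7 219.8] zdir 176.9 F [1.  0.7 0.1] grip 65.8 clk 20.6 q [-0.12  0.1   1.7  -0.    1.37  1.51]
```

>>> {"op": "send_rows", "data": {
  "targets": [
    {"translation":[0,0.03,0.002],"yaw":-1},
    {"translation":[0,0.075,0.004],"yaw":-3},
    {"translation":[0,0.12,0.006],"yaw":-6},
    {"translation":[0,0.165,0.008],"yaw":-9},
    {"translation":[0,0.21,0.009],"yaw":-12},
    {"translation":[0,0.255,0.009],"yaw":-15},
    {"translation":[0,0.3,0.008],"yaw":-18},
    {"translation":[0,0.345,0.007],"yaw":-18}
  ],
  "grip": -0.6
}}

```text
clock: 21.4
eef_pos: [555.3, -302.5, 217.7]
ee_rot: [2.058, 0.28, -2.112]
wrist_force: [0.7, -0.8, 0.5]
grip_width: 75.1
```

```bash
python3 -c "
from h import *
go(562,-372,120,195)"
```

```text
t [0.0973, 0.0698, 0.009] yaw -0.1 | pos [ 555.3 -302.5  217.7] zdir -165.1 F [ 0.7 -0.8  0.5] grip 75.1 clk 21.4 q [-0.67  0.21  1.58 -0.01  1.38  0.64]
```

>>> {"op": "send_rows", "data": {
  "targets": [
    {"translation":[0.02,0.03,0.004],"yaw":0},
    {"translation":[0.04,0.055,0.007],"yaw":0},
    {"translation":[0.07,0.07,0.009],"yaw":0},
    {"translation":[0.09,0.07,0.009],"yaw":0},
    {"translation":[0.097,0.07,0.009],"yaw":0},
    {"translation":[0.097,0.07,0.009],"yaw":0},
    {"translation":[0.097,0.07,0.009],"yaw":0}
  ]
}}

```text
clock: 22.1
eef_pos: [562.4, -372.0, 120.8]
ee_rot: [2.058, 0.28, -2.111]
wrist_force: [-0.2, 0.3, 0.8]
grip_width: 75.2
```

```bash
python3 -c "
from h import *
box(17,33,531,-380,80,'wrist')
go(562.3,-371.9,5.5,195)
from cell import manip;print(Ro.from_rotvec(manip.get_obs()['ee_rot']).as_matrix()[:,0].round(3))"
```

```text
5126 (array([ 531.8, -381.7]), array([95.9, 49.7]), np.float32(14.0)) 25.496092970397328
t [0.116, 0.0005, -0.0024] yaw -0.0 | pos [ 562.7 -372.2  121.6] zdir -165.0 F [-1.2  0.1  0.1] grip 75.3 clk 22.15 q [-0.75  0.39  1.53 -0.02  1.24  0.57]
[-0.025  0.002 -1.   ]
```

>>> {"op": "send_rows", "data": {
  "targets": [
    {"translation":[0.03,0.001,-0.003],"yaw":0.5},
    {"translation":[0.065,0.0015,-0.003],"yaw":0.5},
    {"translation":[0.095,0.0015,-0.003],"yaw":0.5},
    {"translation":[0.11,0.0015,-0.003],"yaw":0.5},
    {"translation":[0.116,0.0015,-0.003],"yaw":0.5},
    {"translation":[0.116,0.0015,-0.003],"yaw":0.5},
    {"translation":[0.116,0.0015,-0.003],"yaw":0.5}
  ]
}}

```text
clock: 22.85
eef_pos: [564.4, -373.7, 7.7]
ee_rot: [2.065, 0.267, -2.111]
wrist_force: [-0.0, -0.1, 0.4]
grip_width: 75.2
```

>>> {"op": "send_rows", "data": {
  "targets": [
    {"translation":[0,0,0],"yaw":0},
    {"translation":[0,0,0],"yaw":0},
    {"translation":[0,0,0],"yaw":0},
    {"translation":[0,0,0],"yaw":0},
    {"translation":[0,0,0],"yaw":0},
    {"translation":[0,0,0],"yaw":0}
  ],
  "grip": -0.06
}}

```text
clock: 23.45
eef_pos: [564.7, -374.3, 8.1]
ee_rot: [2.065, 0.266, -2.11]
wrist_force: [0.1, -1.1, 0.9]
grip_width: 50.1
```

>>> {"op": "send_rows", "data": {
  "targets": [
    {"translation":[-0.003,0,0],"yaw":0},
    {"translation":[-0.006,0,0.001],"yaw":0},
    {"translation":[-0.01,0,0.002],"yaw":0},
    {"translation":[-0.01,0,0.002],"yaw":0}
  ]
}}

```text
clock: 23.85
eef_pos: [563.0, -374.7, 18.6]
ee_rot: [2.065, 0.265, -2.11]
wrist_force: [-0.3, 0.3, -2.8]
grip_width: 50.1
```

```bash
python3 -c "
from h import *
held()"
```

```text
tilt 14.87 top normal dist from TCP 16.9 s range [-140.7 -138.2   16.8   18. ] 3988 eef [ 563.  -374.7   18.4] toolx [-0.021 -0.002 -1.   ] F [ 0.4  0.6 -1.1] clk 23.9
```

```bash
sed -i 's/np.arange(15,40,.5)/np.arange(0,40,.5)/' h.py; python3 -c "
from h import *
held();tilt()"
```

```text
tilt 0.04 top normal dist from TCP -16.7 s range [-143.3 -140.7  126.3  132.1] 15380 eef [ 563.  -374.7   18.3] toolx [-0.021 -0.002 -1.   ] F [-0.1  0.1 -0.9] clk 23.95
tilt 0.2 n [-0.    -0.003  1.   ] c [ 599.4 -364.8    1.6] xr 568.7 628.6 zr 0.1 3.4 0.47 F [-0.3  1.2 -0.9] M [ 0.02  0.03 -0.05] eef [ 563.  -374.7   18.3] clk 24.0
tool x [-0.021 -0.002 -1.   ]
```

```bash
sed -i 's/(abs(p@al)<160)\]/(p@al>-110)\&(p@al<45)\&(np.abs(p[:,2]-18-.3*(p@al))<22+.3*np.abs(p@al))]/; s/np.arange(-20,60,1.)/np.arange(8,30,1.)/' h.py; python3 -c "
from h import *
held()"
```

```text
tilt 6.95 top normal dist from TCP 17.0 s range [-52.1 -50.9  15.   15.5] 6808 eef [ 563.  -374.7   18.3] toolx [-0.021 -0.002 -1.   ] F [-0.3  1.1 -0.4] clk 24.05
```

Tilting as intended (6.95°). I continue the lift.

>>> {"op": "send_rows", "data": {
  "targets": [
    {"translation":[-0.004,0,0.0015],"yaw":0},
    {"translation":[-0.008,0,0.003],"yaw":0},
    {"translation":[-0.012,0,0.0055],"yaw":0},
    {"translation":[-0.016,0,0.008],"yaw":0},
    {"translation":[-0.02,0,0.0105],"yaw":0},
    {"translation":[-0.024,0,0.013],"yaw":0},
    {"translation":[-0.026,0,0.0145],"yaw":0},
    {"translation":[-0.026,0,0.0145],"yaw":0}
  ]
}}

```text
clock: 24.85
eef_pos: [549.5, -378.6, 45.1]
ee_rot: [2.065, 0.265, -2.109]
wrist_force: [-0.5, -0.1, -0.7]
grip_width: 50.0
```

```bash
python3 -c "
from h import *
held()"
```

```text
tilt 27.45 top normal dist from TCP 15.0 s range [-76.8 -75.2  18.6  19.3] 5469 eef [ 549.6 -378.6   44.9] toolx [-0.021 -0.002 -1.   ] F [-0.7 -0.7 -0.1] clk 24.9
```

>>> {"op": "send_rows", "data": {
  "targets": [
    {"translation":[0,0,0],"yaw":0},
    {"translation":[0,0,0],"yaw":0},
    {"translation":[0,0,0],"yaw":0},
    {"translation":[-0.03,0,0],"yaw":0},
    {"translation":[-0.07,0,0],"yaw":0},
    {"translation":[-0.11,0,0],"yaw":0},
    {"translation":[-0.15,0,0],"yaw":0},
    {"translation":[-0.175,0,0],"yaw":0}
  ],
  "grip": 1
}}

```text
clock: 25.7
eef_pos: [554.2, -378.7, 223.5]
ee_rot: [2.067, 0.262, -2.105]
wrist_force: [-0.2, -0.4, -2.4]
grip_width: 49.3
```

>>> {"op": "send_rows", "data": {
  "targets": [
    {"translation":[0,0,0],"yaw":0},
    {"translation":[0,0,0],"yaw":0}
  ]
}}

```text
clock: 25.9
eef_pos: [554.3, -378.6, 223.2]
ee_rot: [2.067, 0.262, -2.104]
wrist_force: [0.3, 0.4, -4.5]
grip_width: 49.8
```

```bash
python3 -c "
from h import *
held();go(552,195,215,176.8)"
```

```text
tilt 27.77 top normal dist from TCP 16.2 s range [-74.7 -73.1  19.9  21.4] 5402 eef [ 553.6 -378.   221.4] toolx [-0.02  -0.003 -1.   ] F [-0.5  0.3 -3.6] clk 25.95
t [0.0046, -0.5552, -0.1417] yaw 17.7 | pos [ 553.6 -378.   221.4] zdir -165.5 F [-0.5  0.3 -3.6] grip 49.9 clk 25.95 q [-0.76  0.29  1.48 -0.02  1.39  0.56]
```

>>> {"op": "send_rows", "data": {
  "targets": [
    {"translation":[0,-0.03,-0.008],"yaw":1},
    {"translation":[0,-0.07,-0.018],"yaw":3},
    {"translation":[0,-0.112,-0.028],"yaw":5},
    {"translation":[0,-0.154,-0.038],"yaw":7},
    {"translation":[0,-0.196,-0.049],"yaw":9},
    {"translation":[0,-0.238,-0.059],"yaw":12},
    {"translation":[0,-0.28,-0.07],"yaw":15},
    {"translation":[0,-0.31,-0.078],"yaw":17}
  ]
}}

```text
clock: 26.75
eef_pos: [549.9, -55.5, 217.3]
ee_rot: [-2.173, 0.051, 2.226]
wrist_force: [0.4, -0.2, -2.3]
grip_width: 49.7
```

```bash
python3 -c "
from h import *
go(538,194.5,215,176.8)"
```

```text
t [0.0023, -0.2492, 0.0229] yaw 0.6 | pos [549.9 -55.5 217.3] zdir 177.4 F [ 0.4 -0.2 -2.3] grip 49.7 clk 26.75 q [-0.3   0.02  1.78 -0.01  1.36  1.32]
```

>>> {"op": "send_rows", "data": {
  "targets": [
    {"translation":[0,-0.035,0.003],"yaw":0.6},
    {"translation":[0,-0.075,0.007],"yaw":0.6},
    {"translation":[0,-0.115,0.011],"yaw":0.6},
    {"translation":[0,-0.155,0.015],"yaw":0.6},
    {"translation":[0,-0.195,0.018],"yaw":0.6},
    {"translation":[0,-0.23,0.021],"yaw":0.6},
    {"translation":[0,-0.249,0.023],"yaw":0.6},
    {"translation":[0,-0.249,0.023],"yaw":0.6}
  ]
}}

```text
clock: 27.55
eef_pos: [536.0, 196.2, 214.3]
ee_rot: [-2.164, 0.059, 2.228]
wrist_force: [-0.8, -0.3, -3.2]
grip_width: 50.0
```

>>> {"op": "send_rows", "data": {
  "targets": [
    {"translation":[0,0,0],"yaw":0},
    {"translation":[0,0,0],"yaw":0}
  ]
}}

```text
clock: 27.75
eef_pos: [535.2, 195.3, 212.4]
ee_rot: [-2.161, 0.061, 2.232]
wrist_force: [0.3, 0.1, -3.3]
grip_width: 49.3
```

```bash
python3 -c "
from h import *
held();go(538,194.4,125.4,176.8)"
```

```text
tilt 27.05 top normal dist from TCP 14.7 s range [-76.3 -74.9  17.8  18.6] 5406 eef [535.6 195.2 212.9] toolx [-0.031 -0.002 -1.   ] F [-0.   0.1 -1.5] clk 27.8
t [0.0874, 0.0003, -0.0052] yaw 0.2 | pos [535.6 195.2 212.9] zdir 177.0 F [-0.   0.1 -1.5] grip 49.8 clk 27.8 q [0.15 0.07 1.74 0.   1.36 1.77]
```

>>> {"op": "send_rows", "data": {
  "targets": [
    {"translation":[0.02,0,-0.003],"yaw":0},
    {"translation":[0.04,0,-0.005],"yaw":0},
    {"translation":[0.06,0,-0.005],"yaw":0},
    {"translation":[0.08,0.0003,-0.005],"yaw":0.1},
    {"translation":[0.087,0.0003,-0.005],"yaw":0.1},
    {"translation":[0.087,0.0003,-0.005],"yaw":0.1},
    {"translation":[0.087,0.0003,-0.005],"yaw":0.1}
  ]
}}

```text
clock: 28.5
eef_pos: [538.1, 194.0, 126.4]
ee_rot: [-2.16, 0.064, 2.229]
wrist_force: [0.6, 0.4, -2.3]
grip_width: 49.4
```

```bash
python3 -c "
from h import *
held();go(546,194.4,110,176.8)"
```

```text
tilt 26.79 top normal dist from TCP 14.9 s range [-83.2 -79.6  18.6  19.6] 5589 eef [538.  194.2 126.5] toolx [-0.031 -0.002 -1.   ] F [ 1.  -0.4 -2.6] clk 28.55
t [0.0162, -0.0007, -0.0085] yaw 0.0 | pos [538.  194.2 126.5] zdir 176.8 F [ 1.  -0.4 -2.6] grip 49.9 clk 28.55 q [0.15 0.17 1.8  0.   1.21 1.77]
```

>>> {"op": "send_rows", "data": {
  "targets": [
    {"translation":[0.005,-0.0005,-0.003],"yaw":0},
    {"translation":[0.01,-0.0005,-0.006],"yaw":0},
    {"translation":[0.015,-0.0005,-0.009],"yaw":0},
    {"translation":[0.017,-0.0005,-0.0103],"yaw":0},
    {"translation":[0.017,-0.0005,-0.0103],"yaw":0}
  ]
}}

```text
clock: 29.05
eef_pos: [547.7, 194.0, 108.5]
ee_rot: [-2.159, 0.064, 2.23]
wrist_force: [0.4, -0.0, -2.9]
grip_width: 49.5
```

>>> {"op": "send_rows", "data": {
  "targets": [
    {"translation":[0.0015,0,-0.0008],"yaw":0},
    {"translation":[0.0025,0,-0.0013],"yaw":0},
    {"translation":[0.0025,0,-0.0013],"yaw":0}
  ]
}}

```text
clock: 29.35
eef_pos: [549.0, 193.9, 106.0]
ee_rot: [-2.16, 0.064, 2.23]
wrist_force: [0.2, 0.4, -2.4]
grip_width: 49.9
```

>>> {"op": "send_rows", "data": {
  "targets": [
    {"translation":[0.001,-0.0003,-0.0005],"yaw":0},
    {"translation":[0.0018,-0.0003,-0.0009],"yaw":0},
    {"translation":[0.0018,-0.0003,-0.0009],"yaw":0}
  ]
}}

```text
clock: 29.65
eef_pos: [549.7, 194.3, 104.8]
ee_rot: [-2.159, 0.064, 2.231]
wrist_force: [-4.2, 0.0, 3.3]
grip_width: 49.7
```

>>> {"op": "send_rows", "data": {
  "targets": [
    {"translation":[0.001,0,-0.0005],"yaw":0},
    {"translation":[0.0018,0,-0.0009],"yaw":0},
    {"translation":[0.0018,0,-0.0009],"yaw":0}
  ]
}}

```text
clock: 29.95
eef_pos: [549.7, 194.3, 104.7]
ee_rot: [-2.156, 0.064, 2.234]
wrist_force: [-10.0, -1.5, 11.9]
grip_width: 49.9
```

Touched at z=104.8, with 105 predicted. I loosen so the last degree settles.

>>> {"op": "send_rows", "data": {
  "targets": [
    {"translation":[0,0,0],"yaw":0},
    {"translation":[0.0006,0,-0.0003],"yaw":0},
    {"translation":[0.0012,0,-0.0006],"yaw":0}
  ],
  "grip": -0.06
}}

```text
clock: 30.25
eef_pos: [550.0, 194.4, 104.8]
ee_rot: [-2.155, 0.064, 2.236]
wrist_force: [-8.3, -0.8, 13.1]
grip_width: 49.7
```

```bash
python3 -c "
from h import *
held()"
```

```text
tilt 26.85 top normal dist from TCP 15.0 s range [-84.1 -79.8  18.5  19.4] 5520 eef [550.  194.4 104.9] toolx [-0.037 -0.003 -0.999] F [-7.1 -1.3 10.4] clk 30.3
```

>>> {"op": "send_rows", "data": {
  "targets": [
    {"translation":[0,0,0],"yaw":0},
    {"translation":[0.0005,0,-0.0002],"yaw":0},
    {"translation":[0.001,0,-0.0005],"yaw":0}
  ],
  "grip": -0.065
}}

```text
clock: 30.6
eef_pos: [550.3, 194.5, 104.6]
ee_rot: [-2.154, 0.064, 2.237]
wrist_force: [-1.3, -0.2, -0.8]
grip_width: 49.9
```

```bash
python3 -c "
from h import *
held()
from cell import manip
f=manip.grab_frame('wrist');cv2.imwrite('pics/w5.png',f['img'][:,:,::-1])"
```

```text
tilt 27.88 top normal dist from TCP 15.8 s range [-83.5 -80.3  18.2  18.9] 5347 eef [550.8 194.4 104.1] toolx [-0.036 -0.003 -0.999] F [-0.  -0.1  0. ] clk 30.65
```

View pics/w5.png

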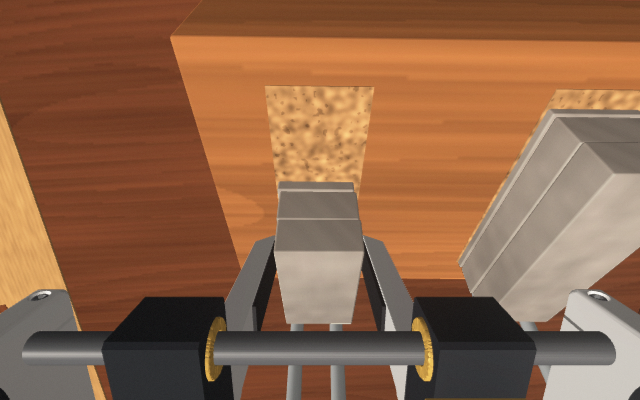

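The short stone is now flat (27.88°, about zero force). Its lower end, near (320,322), is at the pins and it is flush with its pile. I release and rise.

>>> {"op": "send_rows", "data": {
  "targets": [
    {"translation":[0,0,0],"yaw":0},
    {"translation":[0,0,0],"yaw":0},
    {"translation":[0,0,0],"yaw":0},
    {"translation":[0,0,0],"yaw":0},
    {"translation":[0,0,0],"yaw":0}
  ],
  "grip": -0.4
}}

```text
clock: 31.2
eef_pos: [551.1, 194.4, 103.8]
ee_rot: [-2.156, 0.064, 2.234]
wrist_force: [-0.4, -0.3, -0.5]
grip_width: 65.6
```

>>> {"op": "send_rows", "data": {
  "targets": [
    {"translation":[-0.01,0,0],"yaw":0},
    {"translation":[-0.03,0,0],"yaw":0},
    {"translation":[-0.06,0,0],"yaw":0},
    {"translation":[-0.1,0,0],"yaw":0},
    {"translation":[-0.14,0,0],"yaw":0},
    {"translation":[-0.18,0,0],"yaw":0},
    {"translation":[-0.2,0,0],"yaw":0},
    {"translation":[-0.2,0,0],"yaw":0}
  ]
}}

```text
clock: 32.0
eef_pos: [560.0, 195.2, 308.9]
ee_rot: [-2.165, 0.062, 2.224]
wrist_force: [-0.4, 0.2, 0.4]
grip_width: 65.7
```

>>> {"op": "send_rows", "data": {
  "targets": [
    {"translation":[0,0.035,0],"yaw":0},
    {"translation":[0,0.08,0],"yaw":0},
    {"translation":[0,0.125,0],"yaw":0},
    {"translation":[0,0.17,0],"yaw":0},
    {"translation":[0,0.215,0],"yaw":0},
    {"translation":[0,0.26,0],"yaw":0},
    {"translation":[0,0.3,0],"yaw":0},
    {"translation":[0,0.335,0],"yaw":0}
  ]
}}

```text
clock: 32.8
eef_pos: [540.6, -141.0, 307.9]
ee_rot: [-2.161, 0.062, 2.226]
wrist_force: [0.8, -0.7, 0.8]
grip_width: 66.0
```

>>> {"op": "send_rows", "data": {
  "targets": [
    {"translation":[0,0.04,0],"yaw":0},
    {"translation":[0,0.085,0],"yaw":0},
    {"translation":[0,0.13,0],"yaw":0},
    {"translation":[0,0.16,0],"yaw":0},
    {"translation":[0,0.16,0],"yaw":0}
  ]
}}

```text
clock: 33.3
eef_pos: [530.2, -303.6, 305.7]
ee_rot: [-2.155, 0.065, 2.226]
wrist_force: [1.2, 1.1, -0.5]
grip_width: 65.9
```

```bash
python3 -c "
from h import *
from cell import manip
chk(np.array([543.7,44.8,92.9]),150,'top');chk(np.array([527.8,195.9,81.8]),95,'top')
f=manip.grab_frame('top');a=cv2.resize(f['img'][120:240,230:430,::-1],None,fx=4,fy=4,interpolation=cv2.INTER_CUBIC);cv2.imwrite('pics/t6.png',a)
print(manip.get_obs()['eef_pos'])"
```

```text
top x [-78.1  75.4] y [-23.8  25.5] n [20.2 23.8 27.3] (array([-2.6,  0.9]), array([158.9,  49.7]), np.float32(0.2)) 1036
top x [-50.7  47.7] y [-24.3  25.3] n [19.9 23.9 27.8] (array([-2.3,  0.8]), array([100.7,  50.8]), np.float32(0.2)) 663
[ 531.39698477 -299.74993012  307.03709313]
```

View pics/t6.png

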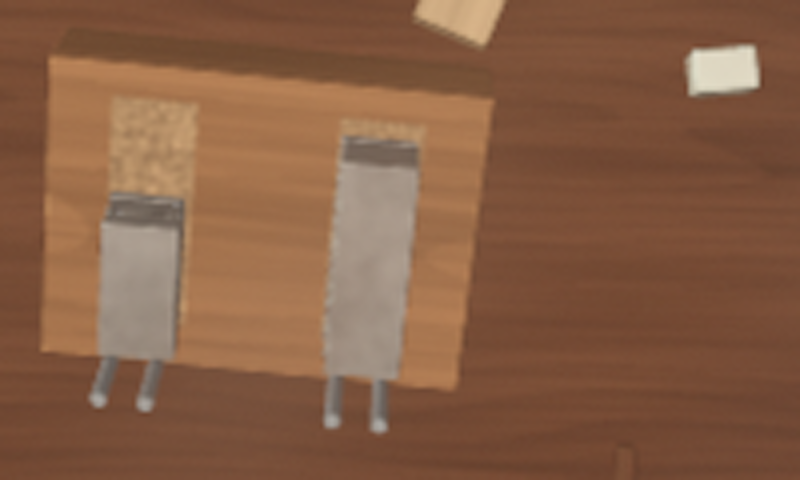

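Both stones are flat and square on their piles, 0.9 mm or less off-centre and turned 0.2°. Their upper ends are within about 1 mm of the piles' ends, so the lower ends are at the pins. The dresser and the strop look unmoved. I'm handing in.

```bash
python3 -c "
from cell import manip
print(manip.finish_job())"
```

```text
the job is handed in; nothing more can be done
None
```

Both whetstones are back on the rack, the long one first and then the short one, and the job is handed in at about 33 s of the 64 s allowed.

**How it was done:** The tool cannot tilt. I gripped each stone loosely near its uphill end and lifted, so its lower end stayed on the bench and the stone tilted to about 28°. Then I gripped it firmly, carried it over its pile and lowered it square to the deck until it touched. I loosened the grip to let it settle flat, then released it.

**Last checks:** The depth image from the top camera shows:

| | Long stone | Short stone |
|---|---|---|
| Off-centre on its pile | 0.9 mm | 0.8 mm |
| Turned | 0.2° | 0.2° |
| Height of its top above the old pile top (stone is 24 mm thick) | 23.8 mm | 23.9 mm |

- **Tilt:** the wrist camera read 27.9–28.0° for both stones just before release.
- **Lower ends:** each stone's upper end is within about 1 mm of its pile's upper end, so the lower end is at the pins or within 2 mm of them.

**What went less well:**
- **First try with the long stone:** I held it level and pressed its far end onto the pile to make it turn. That needed about 25 N, so I stopped, set it back on the bench and changed method.
- **Final placing forces:** the peaks in the final placing were about 18 N for both stones, by the wrist sensor.
- **Other objects:** the dresser and the visible part of the strop looked unmoved in the last picture. I did not measure the rest again.

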